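# Re-set the larder door's stay from wide open to ajar

### The arm

A 6-joint arm with a two-finger parallel gripper is mounted at the origin on a cart in front of the work surface, level with it; the furniture and walls round the work are solid. World frame = base frame: x ahead of the robot, y to its left, z up, the work surface at z = 0. Lengths are in m, angles in degrees, forces in N, time in s.
With the tool pointing down it reaches from about 0.4 to 0.825 m from the base axis. Payload 7 kg.
Tool frame: the origin (TCP) lies at the centre of the arm's flange, where the gripper is bolted on; the fingertips stand 178 mm ahead of it and the grasp point (between the pads) lies 159 mm ahead of it (r.tips_ahead is the z of the fingertips in the tool frame, in m); z points along the fingers, y is the line along which they close (so a half turn about z gives the same grasp; the last joint's range is limited). The gripper opens to 88 mm and grips with 3 to 60 N. Pads are 19 mm wide; open, the fingers measure 130 mm over their backs; the gripper's body (78 mm by 193 mm) begins 47 mm behind the grasp point.
Start: joints at [88.012, 20.546, 0.682, 0, -70.136, -16.507], TCP at [0.214, 0.64, 0.405] pointing down, gripper open.
Joint ranges: [-176.03, 176.03], [-82.01, 121.73], [-58.28, 71.71], [-173.87, 95.51], [-174.79, -0.11], [-173.66, 173.66]. Speed limits (degrees/s): [136.94, 136.94, 172.46, 180, 180, 180].

### API

Orientations are given as [roll, pitch, yaw] about the fixed x, y, z axes, in that order (R = Rz(yaw) Ry(pitch) Rx(roll)).
In Python, from plant import r gives the robot as it stands. The module is installed in compiled form; this text tells all that it offers.
- The arm moves only by the shell command python3 -m pendant 'ROWS' [FORCE]. ROWS is JSON, a list that holds one entry, the list of rows, each a list of 7 numbers: the shift along the tool's x, y, z in m, then the turn, a rotation vector about the tool's x, y, z in degrees, then the gripper command: -1 is shut, 1 is fully open, values between are in proportion. A call has 1 to 5 rows; each row is the pose to reach, as a shift and turn from the pose commanded when the call began, along the tool's axes at that moment; what a row does not reach only later rows make up. A row lasts 1/10 s, in which the tool goes at most 50 mm and 8.59 degrees, less where a joint would pass 70% of its speed; a pose out of reach is approached as far as the arm can. A call with a gripper value outside its range is refused whole. The fingers move at their own pace and stop on an object; FORCE is the grip in N (left out, the last holds). Time passes only in rows, so rows that repeat a pose let the fingers close. It gives the time, the measured TCP pose, the force, the opening and the grip force at its end, in the units of the state.
- r.get_state(): the state, without advancing time (a new reading comes with each control period).
- r.capture(name): name is "scene" or "top" or "wrist"; returns the picture (384x512x3 uint8, red, green, blue); there is no depth.
- r.camera_params(name): a dict with "fx", "fy", "cx", "cy" (pixels), "R" (3x3) and "t" (3): a world point X has camera coordinates R X + t. Camera axes: x right, y down, z forward; pixel columns grow to the right and rows downward; lengths in m; the calibration is good to about 2 mm. A picture is of the moment at which its call begins: read the wrist's pose just before it. camera_params takes no time and is no camera call; for the wrist camera it gives the pose at the moment of the call.
- r.close_job(): hands the job in; it is judged then, once.
The state is a dict: "time_s": time; "joints": joint angles; "qd": joint speeds; "joint_torque": joint torques, N m; "tcp_pos": TCP position; "eef_rot": TCP orientation; "contact_force": force on the tool from outside, world axes, zero at the start; "moment": the same for the moment, N m; "gripper_width": finger opening in m; "gripper_force": force on a finger pad.
Only numpy, scipy, OpenCV 4.12 (cv2) and the standard library are available. Lean on these libraries where they do the work, as an engineer would, in place of code of your own. Each camera call takes 0.05 s, during which the arm holds its last target. There are 200 camera calls.

### The job

The little glazed larder on the worktop has aired long enough and its door should stand only ajar. Lift the perforated stay off the door's pin, swing the door in, and drop the second hole of the stay, counted from its pivot on the larder, right down over the pin so that the door is held there. Leave the pepper mill, the mug and both spice jars, one of them on the larder's roof, standing where they are.

Things in the scene. Friction and masses are not known exactly. Their poses are not given: they have to be found in the camera images.
- larder: The larder: a box of pale wood and glass, 160 deep (x) x 220 wide (y) x 155 high, fixed to the worktop. Origin: centre of its underside; its front faces its own -x, its left side (seen from the robot) is its own +y; z up. All 'larder x, y' below are in this frame, mm.
- larder_door (a joint): Angle of the glazed door: 0 shut, growing as its free (+y) edge swings out to larder -x; 0 to 1.4; starts near 0.67. Slight friction (0.1 N m), stays where left. Door 18 thick, 204 wide from the hinge axis, 8 to 160 above the worktop, wooden rails; no knob: pinch its top edge or push it. With the pin in hole 1, 2, 3, 4 of the stay it stands at 0.217, 0.371, 0.521, 0.672 rad.
- door_hinge (a point): Point on the door's upright hinge axis (right-hand front edge of the larder, larder x, y = -91, -108), at the height of the door's top edge, 160.
- door_corner (a point): Middle of the door's top edge, 22 from its free end and 182 from the hinge axis, 160 above the worktop; moves with the door. z up, its own +y runs from hinge to free edge, x across the 18 mm thickness.
- door_pin (a point): Foot of the upright steel pin, 8 diameter with rounded tip, on a small bracket beyond the door's free edge, 220 from the hinge axis, 16 beyond the free edge. The foot is 85 above the worktop, level with the underside of the seated stay; the pin rises 24 above it. z up.
- stay_swivel (a joint): Swing of the stay about its upright pivot axis on the larder's left front side (larder x, y = -75, 145): 0 = pointing straight out along larder -x, positive = towards the door's side (larder -y); -1.2 to 0.8, slight friction, stays where it is left. It starts near 0.49, and must be near 0.46 with the pin in hole 2.
- stay (a joint): Lift of the stay: 0 = level, lying on its swivel's shoulder, which carries it level even when it is off the pin; growing as the tail rises, up to 0.9 rad. It falls back to level when let go.
- stay_pivot (a point): Where the stay's swivel axis and tilting axis cross, in the middle of the bar's thickness, 88 above the worktop. Its own x runs along the stay to the tail, z up when level.
- stay_hole1 (a point): First hole of the stay, centre at the bar's underside. The stay is a steel bar 24 wide, 6 thick, from its pivot to its rolled tail 196 long, weighing about 90 g, 85 to 91 above the worktop when level. Its four holes are 12 in diameter, 74, 107, 140 and 173 from the pivot, counted from the pivot.
- stay_hole2 (a point): Second hole, 107 from the pivot, centre at the bar's underside: the one to be dropped over the pin.
- stay_hole3 (a point): Third hole, 140 from the pivot, centre at the bar's underside.
- stay_hole4 (a point): Fourth hole, 173 from the pivot, centre at the bar's underside; the pin stands in it at the start.
- stay_tail (a point): Centre of the rolled tail end of the stay (11 thick), 196 from the pivot.
- pepper_mill: Brown wooden pepper mill, 58 diameter, 170 high, standing loose. Origin: centre of its underside.
- spice_jar: Glass spice jar with a dark cap, 41 diameter, 105 high, standing loose on the worktop. Origin: centre of its underside.
- roof_jar: Another spice jar of the same size, 41 diameter, 105 high, standing loose on the flat roof of the larder, 155 above the worktop. Origin: centre of its underside.
- mug: White mug, 59 x 83 (with its handle) x 55 high, standing loose. Origin: centre of its underside.
Not all that is in view belongs to the job. Leave any blue or pink look-alike of the spice_jar alone.

How it is judged (in metres and radians):
On the way, in this order (a step that is already met when the one before it is completed fails the run):
1. the stay is lifted clear of the pin's tip (z of stay_hole4 in the frame of door_pin above 0.022 m), for 0.05 s.
2. the door is swung in to about the ajar position (value of joint larder_door below 0.43 rad), for 0.2 s.
At the end, for the whole second after the job is handed in: The second hole of the stay sits over the pin (centres within 4.5 mm seen from above) and right down (underside within 4 mm of the pin's foot), the door at rest and held ajar; pepper mill, mug and both spice jars upright and within 30 mm of where they stood; the robot clear of everything (horizontal distance between stay_hole2 and door_pin below 0.0045 m and z of stay_hole2 in the frame of door_pin between -0.004 and 0.004 m and velocity of joint larder_door between -0.03 and 0.03 rad/s and distance of each of pepper_mill, spice_jar, mug, roof_jar from where it was at the start of the episode below 0.03 m and angle between each of pepper_mill, spice_jar, mug, roof_jar's own z axis and vertical below 0.2 rad); the robot touches nothing.
It fails at once if the pepper mill, the mug or a spice jar is knocked over (angle between any of pepper_mill, spice_jar, mug, roof_jar's own z axis and vertical above 0.7 rad).
It also fails if it takes over 64 s, if anything falls off the work surface, if the arm or the gripper's body presses on something with over 40 N, if the wrist force passes 120 N, or if a joint passes its speed limit or range.

## Working session

There is one attempt and no reset: what is moved stays moved. The work goes in short steps, Python scripts to look and compute and a shell command to move; the robot and the scene stay as the last step left them, time stands still between calls to the robot, and variables do not carry over. Pictures are saved under pics/ and viewed, at most 10 in all, crops included, and the job is handed in when it is done.

```bash
mkdir -p pics; cat > h.py <<'E'
import numpy as np, cv2
from plant import r
from scipy.spatial.transform import Rotation as Ro
def snap(n,f):
    p=r.camera_params(n); im=r.capture(n); cv2.imwrite('pics/'+f,im[:,:,::-1]); return p,im
def ray(p,u,v,z):
    R=np.array(p['R']);t=np.array(p['t']);c=-R.T@t
    d=R.T@np.array([(u-p['cx'])/p['fx'],(v-p['cy'])/p['fy'],1]); return c+d*(z-c[2])/d[2]
def proj(p,X):
    q=np.array(p['R'])@np.array(X)+np.array(p['t']); return p['fx']*q[0]/q[2]+p['cx'],p['fy']*q[1]/q[2]+p['cy']
E
python3 - <<'E'
from h import *
for n in('scene','top'):
    p,im=snap(n,n+'0.png'); print(n,-np.array(p['R']).T@p['t'])
s=r.get_state();print(s['tcp_pos'],s['eef_rot'],s['time_s'],r.tips_ahead)
a=cv2.imread('pics/scene0.png');b=cv2.imread('pics/top0.png')
E
```

```text
scene [-0.32951349 -0.87948332  0.77290807]
top [ 0.37600223 -0.20757693  1.11276387]
[0.21406415 0.63997913 0.40380686] [ 1.79913402e+02 -9.56366876e-03 -1.84986808e+01] 0.1 0.1781
```

View pics/scene0.png

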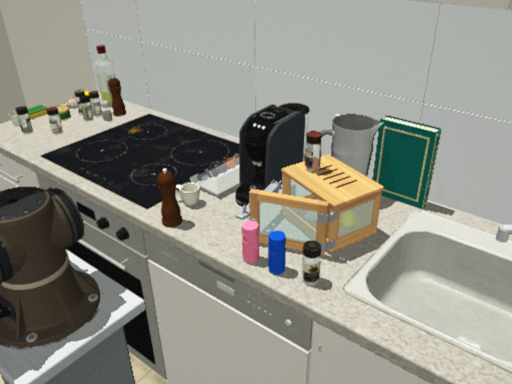

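View pics/top0.png

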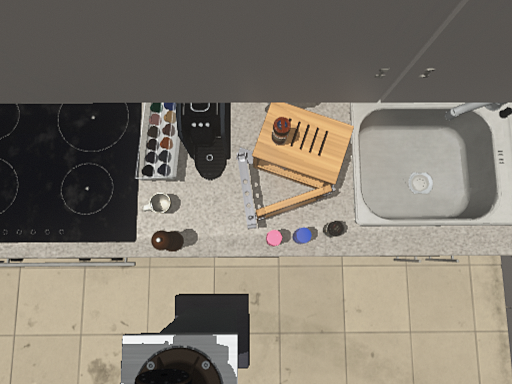

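The top view shows the larder roof at about (302,143), the door running from its hinge at (330,187) to its free end at (257,213), and the stay from (243,155) to (253,225). I'll enlarge this area to measure it.

```bash
python3 - <<'E'
from h import *
b=cv2.imread('pics/top0.png')[95:245,215:365]
cv2.imwrite('pics/top0c.png',cv2.resize(b,None,fx=4,fy=4,interpolation=cv2.INTER_CUBIC))
p=r.camera_params('top')
for n,u,v,z in[('pink',274,238,.1),('mill',160,240,.17),('jar',336,229,.105),('roofjar',282,126,.26),('mug',160,203,.05)]: print(n,ray(p,u,v,z).round(3))
E
```

```text
pink [ 0.409 -0.261  0.1  ]
mill [0.404 0.02  0.17 ]
jar [ 0.432 -0.423  0.105]
roofjar [ 0.661 -0.274  0.26 ]
mug [0.509 0.052 0.05 ]
```

View pics/top0c.png

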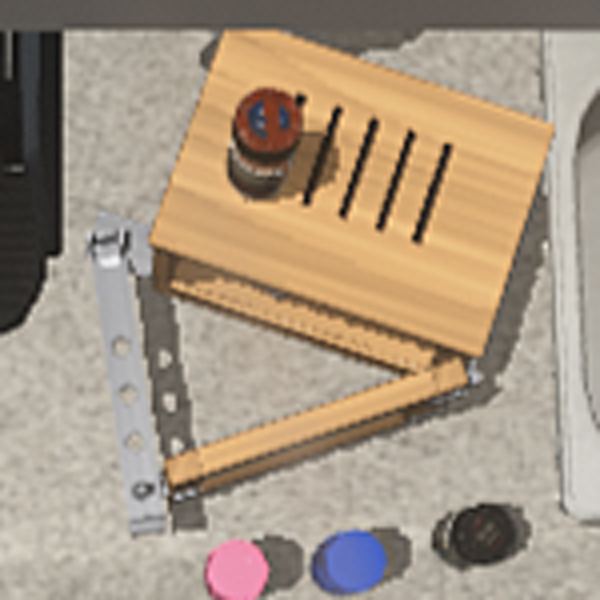

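The enlarged crop shows the stay's holes at (120,345), (127,394), (134,442) and (143,489), with the pin in the last. The roof's front corners are at (155,243) and (480,353), and the door's top runs from (470,370) to (168,470).

```bash
python3 - <<'E'
from h import *
p=r.camera_params('top')
def g(x,y,z): return ray(p,215+x/4-.4,95+y/4-.4,z)
H=[g(120,345,.091),g(127,394,.091),g(134,442,.091),g(143,489,.095)];T=g(148,527,.09)
fl,fr,br=g(153,244,.155),g(480,355,.155),g(553,130,.155)
print('holes',np.round(H+[T],4)); print('roof',fl,fr,br)
d=fr-fl; yaw=np.arctan2(d[0],-d[1]); print('yaw',np.degrees(yaw),np.linalg.norm(d),np.linalg.norm(br-fr))
d2=br-fr; yaw2=np.arctan2(d2[1],d2[0]);print(np.degrees(yaw2))
yaw=(yaw+yaw2)/2
c,s=np.cos(yaw),np.sin(yaw);R=np.array([[c,-s],[s,c]])
# origin from roof corners (front edge x=-80, y=+-110)
o1=(fl[:2]+fr[:2])/2-R@[-.08,0]; 
o2=(fl[:2]+br[:2])/2
print('origin',o1,o2); o=(o1+o2)/2
piv=o+R@[-.075,.145]; hin=o+R@[-.091,-.108]
print('pivot',piv,'hinge',hin)
def pin(a): return hin+.220*(R@[-np.sin(a),np.cos(a)])
def sd(a): return R@[-np.cos(a),-np.sin(a)]
for a in(.672,.371): print('pin',a,pin(a))
print('door pts', g(470,372,.16),g(168,472,.16))
for a in(.49,.46):
  for L in(.107,.173,.196): print('stay',a,L,piv+L*sd(a))
print('door corner', [hin+.182*(R@[-np.sin(a),np.cos(a)]) for a in(.672,.371)])
print('door headings deg', [np.degrees(yaw+a) for a in (.672,.371)], np.degrees(np.arctan2(*sd(.49)[::-1])))
E
```

```text
holes [[ 0.5633 -0.1839  0.091 ]
 [ 0.5299 -0.1886  0.091 ]
 [ 0.4974 -0.1932  0.091 ]
 [ 0.4655 -0.1991  0.095 ]
 [ 0.4407 -0.2023  0.09  ]]
roof [ 0.61712415 -0.20652105  0.155     ] [ 0.54422891 -0.41347322  0.155     ] [ 0.69221905 -0.4663371   0.155     ]
yaw -19.403908893101022 0.21941494133166797 0.15714855676496214
-19.657346227211217
origin [ 0.65607356 -0.33674199] [ 0.6546716  -0.33642908]
pivot [ 0.63316291 -0.17485511] hinge [ 0.5335029  -0.40794926]
pin 0.672 [ 0.46197907 -0.19990036]
pin 0.371 [ 0.52687613 -0.18804908]
door pts [ 0.53251553 -0.40569427  0.16      ] [ 0.4703125  -0.21526012  0.16      ]
stay 0.49 0.107 [ 0.52735048 -0.19075254]
stay 0.49 0.173 [ 0.46208299 -0.20055843]
stay 0.49 0.196 [ 0.43933826 -0.20397564]
stay 0.46 0.107 [ 0.52692124 -0.18757149]
stay 0.46 0.173 [ 0.46138899 -0.19541524]
stay 0.46 0.196 [ 0.43855199 -0.19814867]
door corner [array([ 0.47433319, -0.23583608]), array([ 0.52802075, -0.22603184])]
door headings deg [np.float64(18.972136272635204), np.float64(1.7261066391974236)] -171.45569559874576
```

```bash
cat >> h.py <<'E'
def frame(yaw,tilt): # tool y fixed level, z leaning forward by tilt (deg)
    return Ro.from_euler('xyz',[180,-tilt,0],degrees=True) if 0 else Ro.from_euler('z',yaw,degrees=True)*Ro.from_euler('y',-tilt,degrees=True)*Ro.from_euler('x',180,degrees=True)
def go(pos,yaw,tilt,grasp=True):
    "pos = grasp point if grasp; prints shift/turn in tool axes"
    s=r.get_state(); R0=Ro.from_euler('xyz',s['eef_rot'],degrees=True); R1=frame(yaw,tilt)
    t=np.array(pos,float)-(R1.apply([0,0,.159]) if grasp else 0)
    print('go',R0.inv().apply(t-s['tcp_pos']).round(4),(R0.inv()*R1).as_rotvec(degrees=True).round(1))
def st():
    s=r.get_state(); R0=Ro.from_euler('xyz',s['eef_rot'],degrees=True)
    print('t',round(s['time_s'],2),'tcp',np.round(s['tcp_pos'],4),'gp',(np.array(s['tcp_pos'])+R0.apply([0,0,.159])).round(4),'z',R0.apply([0,0,1]).round(3),'rpy',np.round(s['eef_rot'],1),'J',np.round(s['joints'],1),'F',np.round(s['contact_force'],1),'w',round(s['gripper_width'],4))
E
A='[0.191,0.168,0,0,0,0,1]'; 
python3 -m pendant '[[[0.191,0.168,0,0,0,0,1],[0.191,0.168,0,0,0,0,1],[0.191,0.168,0,0,0,0,1],[0.191,0.168,0,0,0,0,1],[0.191,0.168,0,0,0,0,1]]]'
python3 -m pendant '[[[0.191,0.168,0,0,0,0,1],[0.191,0.168,0,0,0,0,1],[0.191,0.168,0,0,0,0,1],[0.191,0.168,0,0,0,0,1],[0.191,0.168,0,0,0,0,1]]]'
python3 -m pendant '[[[0.036,0.188,0,0,0,0,1],[0.036,0.188,0,0,0,0,1],[0.036,0.188,0,0,0,0,1],[0.036,0.188,0,0,0,0,1],[0.036,0.188,0,0,0,0,1]]]'
python3 -c "
from h import *
st(); go([.42,-.18,.405],8.6,0,False); print(frame(8.6,30).apply([0,0,1]))"
```

```text
time_s: 0.6
tcp_pos: [0.3403, 0.422, 0.4044]
eef_rot: [180.0, 0.0, -18.5]
contact_force: [1.8, 0.6, -0.2]
gripper_width: 0.0878
gripper_force: 0.0
time_s: 1.1
tcp_pos: [0.4658, 0.2059, 0.4047]
eef_rot: [-180.0, 0.0, -18.5]
contact_force: [1.3, 0.9, 0.7]
gripper_width: 0.0876
gripper_force: 0.0
time_s: 1.6
tcp_pos: [0.4385, 0.0145, 0.4046]
eef_rot: [180.0, 0.0, -18.7]
contact_force: [1.1, 0.0, -0.1]
gripper_width: 0.0874
gripper_force: 0.0
t 1.6 tcp [0.4385 0.0145 0.4046] gp [0.4384 0.0144 0.2456] z [-0.001 -0.    -1.   ] rpy [180.    0.  -18.7] J [ 27.8  -2.5 -27.4  -0.  -65.1  43.5] F [ 1.1  0.  -0.1] w 0.0874
go [ 0.0449  0.1901 -0.0004] [  0.    0.  -27.3]
[ 0.49437819  0.07476767 -0.8660254 ]
```

```bash

python3 -m pendant '[[[0.045,0.19,0,0,0,-27.3,-0.2],[0.045,0.19,0,0,0,-27.3,-0.2],[0.045,0.19,0,0,0,-27.3,-0.2],[0.045,0.19,0,0,0,-27.3,-0.2],[0.045,0.19,0,0,0,-27.3,-0.2]]]'
python3 -c "
from h import *
st(); go([.437,-.204,.2],8.6,30)"
```

```text
time_s: 2.1
tcp_pos: [0.4218, -0.1786, 0.4044]
eef_rot: [180.0, 0.0, 9.0]
contact_force: [0.8, 0.8, -0.3]
gripper_width: 0.0531
gripper_force: 0.0
t 2.1 tcp [ 0.4218 -0.1786  0.4044] gp [ 0.4217 -0.1786  0.2454] z [-0.001 -0.    -1.   ] rpy [180.   0.   9.] J [  1.8  -0.4 -25.4   0.  -65.   97.1] F [ 0.8  0.8 -0.3] w 0.0531
go [-0.0684  0.027   0.0668] [-0.1 30.   0.4]
```

```bash

python3 -m pendant '[[[-0.068,0.027,0.067,0,30,0,-0.2],[-0.068,0.027,0.067,0,30,0,-0.2],[-0.068,0.027,0.067,0,30,0,-0.2],[-0.068,0.027,0.067,0,30,0,-0.2],[-0.068,0.027,0.067,0,30,0,-0.2]]]'
python3 -c "
from h import *
st(); p,im=snap('wrist','w1.png')
print([np.round(proj(p,x)) for x in ([.4394,-.204,.091],[.4621,-.2006,.109],[.409,-.261,.1])]); go([.436,-.204,.13],8.6,30)"
```

```text
time_s: 2.6
tcp_pos: [0.3587, -0.2136, 0.3378]
eef_rot: [-180.0, -30.1, 8.7]
contact_force: [1.0, -0.5, 0.0]
gripper_width: 0.035
gripper_force: 0.0
t 2.6 tcp [ 0.3587 -0.2136  0.3378] gp [ 0.4375 -0.2014  0.2002] z [ 0.496  0.076 -0.865] rpy [-180.   -30.1    8.7] J [ -9.5  -7.3 -37.9 -17.3 -31.8 120.7] F [ 1.  -0.5  0. ] w 0.035
[array([263., 255.]), array([263., 227.]), array([324., 302.])]
go [-0.0368  0.002   0.0598] [-0.1  0.   0.1]
```

View pics/w1.png

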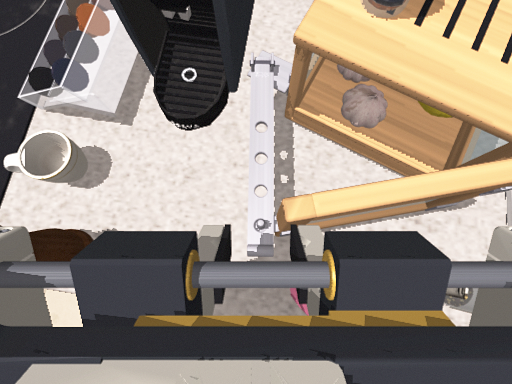

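The wrist view shows the stay in line with the fingers, its tail at (260,248) and the pin at (261,225). The pink jar lies to the lower right, clear of the fingers. I'll descend.

```bash

python3 -m pendant '[[[-0.018,0.002,0.03,0,0,0,-0.2],[-0.037,0.002,0.06,0,0,0,-0.2],[-0.037,0.002,0.06,0,0,0,-0.2],[-0.037,0.002,0.06,0,0,0,-0.2]]]'
python3 -c "
from h import *
st(); p,im=snap('wrist','w2.png');go([.436,-.204,.094],8.6,30)"
```

```text
time_s: 3.05
tcp_pos: [0.3584, -0.2158, 0.2674]
eef_rot: [-179.9, -29.8, 8.8]
contact_force: [1.4, 0.0, 0.7]
gripper_width: 0.0349
gripper_force: 0.0
t 3.05 tcp [ 0.3584 -0.2158  0.2674] gp [ 0.4365 -0.2035  0.1295] z [ 0.491  0.077 -0.868] rpy [-179.9  -29.8    8.8] J [-11.8  -0.2 -39.9 -25.4 -24.2 131.5] F [1.4 0.  0.7] w 0.0349
go [-0.0193 -0.0001  0.0311] [-0.1  0.   0.2]
```

View pics/w2.png

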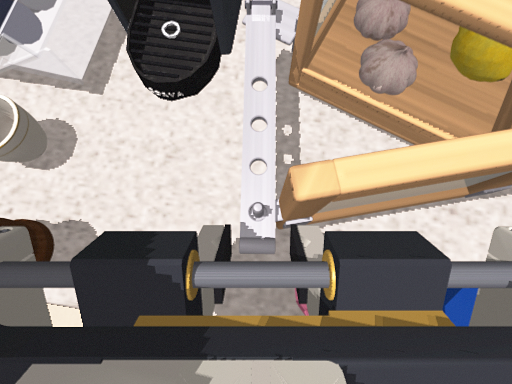

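Still aligned: the tail is at (257,245), between the pads at about 228 and 295. I'll descend and grip.

```bash

python3 -m pendant '[[[-0.01,-0.001,0.015,0,0,0,-0.2],[-0.019,-0.001,0.031,0,0,0,-0.2],[-0.019,-0.001,0.031,0,0,0,-0.2],[-0.019,-0.001,0.031,0,0,0,-0.2]]]'
python3 -m pendant '[[[0,0,0,0,0,0,-0.8],[0,0,0,0,0,0,-0.8],[0,0,0,0,0,0,-0.8],[0,0,0,0,0,0,-0.8],[0,0,0,0,0,0,-0.8]]]' 20
python3 -c "
from h import *
st(); go([.633-.196*np.cos(.2)*.989,-.1749-.196*np.cos(.2)*.148,.094+.196*np.sin(.2)],8.6,30)
go([.633-.196*np.cos(.36)*.989,-.1749-.196*np.cos(.36)*.148,.094+.196*np.sin(.36)],8.6,30)"
```

```text
time_s: 3.5
tcp_pos: [0.3572, -0.2152, 0.2323]
eef_rot: [180.0, -30.1, 8.9]
contact_force: [0.6, 0.1, -0.1]
gripper_width: 0.035
gripper_force: 0.0
time_s: 4.0
tcp_pos: [0.3568, -0.2149, 0.2313]
eef_rot: [180.0, -30.1, 8.8]
contact_force: [1.2, -0.6, 0.8]
gripper_width: 0.0236
gripper_force: 20.0
t 4.0 tcp [ 0.3568 -0.2149  0.2313] gp [ 0.4355 -0.2028  0.0936] z [ 0.495  0.076 -0.866] rpy [180.  -30.1   8.8] J [-13.8   3.9 -39.9 -32.2 -21.1 140.2] F [ 1.2 -0.6  0.8] w 0.0236
go [ 0.0262  0.0015 -0.0303] [-0.1 -0.1  0.2]
go [ 0.0488  0.0015 -0.052 ] [-0.1 -0.1  0.2]
```

```bash
cat >> h.py <<'E'
piv=np.array([.633,-.175,.088])
def stay(yaw,phi,rho=.1995,h=.0056,t0=30):
    x=-rho*np.cos(phi)+h*np.sin(phi)*1; z=rho*np.sin(phi)+h*np.cos(phi)
    c,s=np.cos(np.radians(yaw)),np.sin(np.radians(yaw))
    go(piv+[x*c,x*s,z],yaw,t0-np.degrees(phi))
E
python3 -c "
from h import *
stay(8.8,0);stay(8.8,.08);stay(8.8,.16);stay(8.8,.25)"
```

```text
go [0.0001 0.0028 0.    ] [ 0.  -0.1  0. ]
go [ 0.0217  0.0028 -0.0127] [ 0.  -4.6  0. ]
go [ 0.0443  0.0028 -0.0237] [ 0.  -9.2  0. ]
go [ 0.0706  0.0028 -0.0338] [  0.  -14.4   0. ]
```

```bash

python3 -m pendant '[[[0.011,0,-0.0064,0,-2.3,0,-0.8],[0.0217,0,-0.0127,0,-4.6,0,-0.8],[0.033,0,-0.018,0,-6.9,0,-0.8],[0.0443,0,-0.0237,0,-9.2,0,-0.8],[0.0575,0,-0.029,0,-11.8,0,-0.8]]]'
python3 -m pendant '[[[0.014,0,-0.002,0,-2.6,0,-0.8],[0.014,0,-0.002,0,-2.6,0,-0.8]]]'
python3 -c "
from h import *
st(); p,im=snap('wrist','w3.png')
stay(8,.25);stay(-1,.25);stay(-9,.25)"
```

```text
time_s: 4.5
tcp_pos: [0.3917, -0.2093, 0.2853]
eef_rot: [180.0, -18.1, 8.8]
contact_force: [3.9, 0.4, -0.5]
gripper_width: 0.0232
gripper_force: 20.0
time_s: 4.7
tcp_pos: [0.4016, -0.2073, 0.2897]
eef_rot: [-179.9, -15.0, 8.8]
contact_force: [-11.1, -2.7, 1.9]
gripper_width: 0.0237
gripper_force: 20.0
t 4.7 tcp [ 0.4016 -0.2073  0.2897] gp [ 0.4422 -0.2007  0.1361] z [ 0.255  0.042 -0.966] rpy [-179.9  -15.     8.8] J [ -4.    2.5 -38.2  -5.9 -34.9 107.2] F [-11.1  -2.7   1.9] w 0.0237
go [ 0.0009  0.0002 -0.0066] [-0.3  0.6  0.7]
go [ 0.0041 -0.0365 -0.0056] [-2.7  0.6  9.4]
go [ 0.0117 -0.0683 -0.0035] [-4.8  0.6 17.1]
```

View pics/w3.png

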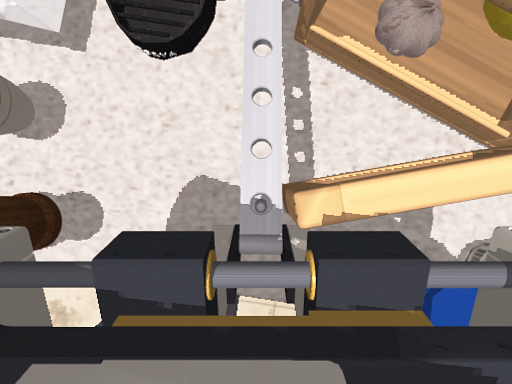

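The tail is up and in the grip. Hole 4 at (261,203) still looks straight down on the pin, so I'll lift a little more and then swing outward.

```bash

python3 -m pendant '[[[-0.002,0,-0.004,0,0,0,-0.8],[-0.002,0,-0.008,0,0,0,-0.8],[-0.002,0,-0.008,0,0,0,-0.8]]]'
python3 -c "
from h import *
st()
stay(8,.25);stay(3.5,.25);stay(-1,.25);stay(-5,.25);stay(-9,.25)"
```

```text
time_s: 5.05
tcp_pos: [0.4012, -0.2082, 0.2995]
eef_rot: [179.9, -15.8, 8.8]
contact_force: [5.0, 1.1, -3.4]
gripper_width: 0.0235
gripper_force: 20.0
t 5.05 tcp [ 0.4012 -0.2082  0.2995] gp [ 0.4441 -0.2017  0.1465] z [ 0.27   0.041 -0.962] rpy [179.9 -15.8   8.8] J [ -4.1   1.4 -37.8  -5.9 -35.5 107.3] F [ 5.   1.1 -3.4] w 0.0235
go [-0.0016 -0.0006  0.0033] [-0.2 -0.2  0.8]
go [-0.0007 -0.019   0.0035] [-1.4 -0.2  5.1]
go [ 0.0017 -0.0373  0.0042] [-2.6 -0.2  9.5]
go [ 0.0049 -0.0534  0.0051] [-3.7 -0.2 13.3]
go [ 0.0092 -0.0691  0.0063] [-4.8 -0.2 17.2]
```

```bash

python3 -m pendant '[[[0.0005,-0.012,0,-0.8,0,2.8,-0.8],[0.0015,-0.0245,0.0003,-1.6,0,5.8,-0.8],[0.0033,-0.0367,0.001,-2.4,0,8.7,-0.8],[0.0065,-0.0528,0.002,-3.5,0,12.5,-0.8],[0.0105,-0.0685,0.003,-4.6,0,16.4,-0.8]]]'
python3 -m pendant '[[[0,0,0,0,0,0,-0.8],[0,0,0,0,0,0,-0.8]]]'
python3 -c "
from h import *
st()
stay(-8.5,.2);stay(-8.5,.13);stay(-8.5,.07);stay(-8.5,0.01)"
```

```text
time_s: 5.55
tcp_pos: [0.401, -0.138, 0.2989]
eef_rot: [-180.0, -15.8, -8.4]
contact_force: [5.9, -0.8, -1.9]
gripper_width: 0.0235
gripper_force: 20.0
time_s: 5.75
tcp_pos: [0.4011, -0.1381, 0.2989]
eef_rot: [-180.0, -15.8, -8.1]
contact_force: [5.4, -0.6, -2.6]
gripper_width: 0.0239
gripper_force: 20.0
t 5.75 tcp [ 0.4011 -0.1381  0.2989] gp [ 0.4439 -0.1442  0.1459] z [ 0.269 -0.038 -0.962] rpy [-180.   -15.8   -8.1] J [ 10.   -2.7 -48.3   9.8 -29.7  63.9] F [ 5.4 -0.6 -2.6] w 0.0239
go [-0.0139  0.0022  0.0117] [-0.1  2.8  0.4]
go [-0.0313  0.0021  0.0251] [-0.1  6.8  0.4]
go [-0.0454  0.002   0.0375] [-0.1 10.2  0.4]
go [-0.0588  0.002   0.0508] [-0.2 13.7  0.4]
```

```bash

python3 -m pendant '[[[-0.014,0,0.012,0,2.8,0,-0.8],[-0.031,0,0.025,0,6.8,0,-0.8],[-0.045,0,0.037,0,10.2,0,-0.8],[-0.045,0,0.037,0,10.2,0,-0.8]]]'
python3 -m pendant '[[[0,0,0,0,0,0,-0.2],[0,0,0,0,0,0,-0.2],[-0.004,0,0.004,0,0,0,-0.2],[0,0,0,0,0,0,-0.2]]]'
python3 -m pendant '[[[-0.01,0,-0.03,0,0,0,-0.2],[-0.03,0,-0.06,0,0,0,-0.2],[-0.03,0,-0.09,0,0,0,-0.2],[-0.03,0,-0.14,0,0,0,-0.6],[-0.03,0,-0.14,0,0,0,-1]]]'
python3 -c "
from h import *
st()
p,im=snap('top','top2.png'); b=im[95:245,215:365,::-1]
cv2.imwrite('pics/top2c.png',cv2.resize(b,None,fx=4,fy=4,interpolation=cv2.INTER_CUBIC))"
```

```text
time_s: 6.15
tcp_pos: [0.38, -0.1583, 0.2698]
eef_rot: [-177.8, -24.1, -8.2]
contact_force: [0.6, 2.9, 0.3]
gripper_width: 0.0239
gripper_force: 20.0
time_s: 6.55
tcp_pos: [0.3799, -0.1575, 0.2691]
eef_rot: [-177.9, -23.9, -8.2]
contact_force: [0.8, -0.4, -0.3]
gripper_width: 0.0349
gripper_force: 0.0
time_s: 7.05
tcp_pos: [0.2949, -0.1508, 0.3919]
eef_rot: [-177.7, -24.7, -8.2]
contact_force: [1.8, 0.9, -0.7]
gripper_width: 0.0243
gripper_force: 0.0
t 7.05 tcp [ 0.2949 -0.1508  0.3919] gp [ 0.3616 -0.1539  0.2476] z [ 0.419 -0.019 -0.908] rpy [-177.7  -24.7   -8.2] J [ 12.5 -25.5 -50.7   9.6 -41.1  63.9] F [ 1.8  0.9 -0.7] w 0.0243
```

View pics/top2c.png

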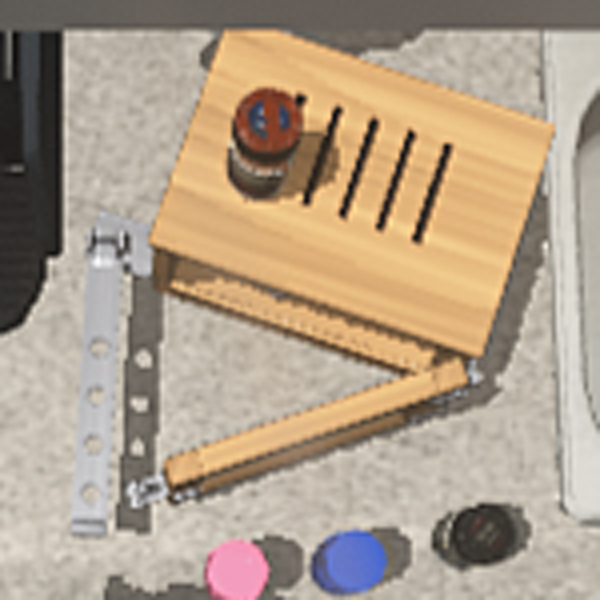

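The stay is now level and off the pin: its tail is at (88,527) and the pin is free near (145,490). The jars haven't moved. Next I'll push the door with closed fingers.

```bash
python3 -c "
from h import *
go([.435,-.262,.40],2,0,False);go([.435,-.262,.303],2,0,False)"
```

```text
go [0.1445 0.0924 0.0505] [ -0.1 -24.7  -9.6]
go [0.1042 0.096  0.1386] [ -0.1 -24.7  -9.6]
```

```bash

python3 -m pendant '[[[0.145,0.092,0.05,0,-24.7,-9.6,-1],[0.145,0.092,0.05,0,-24.7,-9.6,-1],[0.145,0.092,0.05,0,-24.7,-9.6,-1],[0.145,0.092,0.05,0,-24.7,-9.6,-1],[0.145,0.092,0.05,0,-24.7,-9.6,-1]]]'
python3 -m pendant '[[[0,0,0.04,0,0,0,-1],[0,0,0.08,0,0,0,-1],[0,0,0.097,0,0,0,-1],[0,0,0.097,0,0,0,-1]]]'
python3 -m pendant '[[[0.01,0,0,0,0,0,-1],[0.02,0,0,0,0,0,-1],[0.03,0,0,0,0,0,-1],[0.036,0,0,0,0,0,-1]]]'
python3 -c "
from h import *
st()
p,im=snap('wrist','w4.png')
for a in (.672,.6,.5,.43,.371):
  y=np.radians(-19.5); d=y+0; hin=np.array([.5335,-.408]); u=np.array([-np.sin(a+y),np.cos(a+y)]) 
  print(a,proj(p,[*(hin+.22*u),.109]),proj(p,[*(hin+.204*u),.16]))"
```

```text
time_s: 7.6
tcp_pos: [0.4412, -0.2649, 0.3905]
eef_rot: [-180.0, 1.2, 1.9]
contact_force: [-1.4, 0.8, -1.0]
gripper_width: -0.0001
gripper_force: 0.0
time_s: 8.0
tcp_pos: [0.4337, -0.2615, 0.2947]
eef_rot: [-179.9, 1.0, 2.0]
contact_force: [0.1, -0.2, -0.1]
gripper_width: 0.0005
gripper_force: 0.0
time_s: 8.4
tcp_pos: [0.4723, -0.2605, 0.299]
eef_rot: [180.0, 0.5, 2.0]
contact_force: [-0.9, -0.2, 0.6]
gripper_width: 0.0004
gripper_force: 0.4
t 8.4 tcp [ 0.4723 -0.2605  0.299 ] gp [ 0.471  -0.2605  0.1401] z [-0.009 -0.    -1.   ] rpy [180.    0.5   2. ] J [ -8.   13.5 -24.5   0.1 -52.5 100. ] F [-0.9 -0.2  0.6] w 0.0004
0.672 (np.float64(166.42547626901438), np.float64(240.7644168268895)) (np.float64(164.51673086612976), np.float64(282.3439141018186))
0.6 (np.float64(157.6574178354437), np.float64(219.0613706862174)) (np.float64(153.31411245489682), np.float64(256.0953305995263))
0.5 (np.float64(147.66122691189366), np.float64(186.41318694610203)) (np.float64(140.27780011980684), np.float64(215.94572409415144))
0.43 (np.float64(142.35208713312912), np.float64(161.79982091406634)) (np.float64(133.15463282433365), np.float64(185.13696958387115))
0.371 (np.float64(139.0748924006664), np.float64(139.9213825004895)) (np.float64(128.60842964447832), np.float64(157.35200989517858))
```

View pics/w4.png

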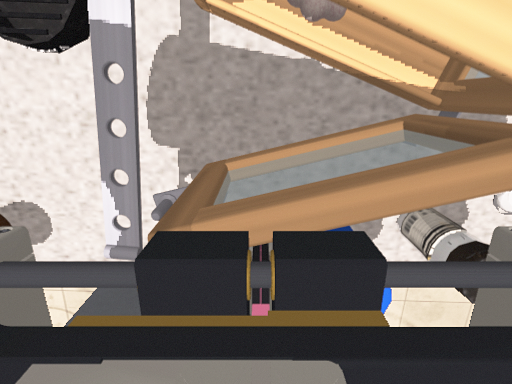

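The wrist view shows the fingers at the door face, with the pin near (163,205) and the stay clear on the left, its holes at u≈115–123. I'll push on gently, back off, and get the door angle from the top camera's wood mask.

```bash
cat >> h.py <<'E'
def door(im,p):
    "door angle from the two long edges of its top (wood mask in top view)"
    hsv=cv2.cvtColor(im,cv2.COLOR_RGB2HSV); m=cv2.inRange(hsv,(8,70,120),(28,255,255))
    # keep pixels whose world point at z=.16 lies in front of the larder front, within the door's sweep
    v,u=np.nonzero(m); P=np.array([ray(p,a,b,.16)[:2] for a,b in zip(u,v)])
    y=np.radians(-19.5); R=np.array([[np.cos(y),-np.sin(y)],[np.sin(y),np.cos(y)]]); q=(P-[.5335,-.408])@R
    rr=np.hypot(*q.T); a=np.arctan2(-q[:,0],q[:,1])
    k=(rr>.06)&(rr<.2)&(a>.12)&(a<.85); rr,a=rr[k],a[k]
    bins=[a[(rr>lo)&(rr<lo+.02)] for lo in (.1,.12,.14,.16,.18)]
    print('door by radius',[ (round(np.median(b),3),len(b)) if len(b) else None for b in bins])
E
python3 -m pendant '[[[0.006,0,0,0,0,0,-1],[0.012,0,0,0,0,0,-1],[0.018,0,0,0,0,0,-1],[0.02,0,0,0,0,0,-1],[0.02,0,0,0,0,0,-1]]]'
python3 -m pendant '[[[-0.03,0,0,0,0,0,-1],[-0.06,0,-0.04,0,0,0,-1],[-0.09,0,-0.08,0,0,0,-1],[-0.09,0,-0.08,0,0,0,-1]]]'
python3 -c "
from h import *
st(); p=r.camera_params('top')
door(cv2.imread('pics/top2.png')[:,:,::-1],p)
p,im=snap('top','top3.png'); door(im,p)"
```

```text
time_s: 8.95
tcp_pos: [0.4912, -0.2599, 0.2979]
eef_rot: [-180.0, 0.6, 2.0]
contact_force: [0.6, -0.4, -0.6]
gripper_width: 0.0007
gripper_force: 0.0
time_s: 9.35
tcp_pos: [0.4, -0.2636, 0.3845]
eef_rot: [179.8, 0.1, 2.0]
contact_force: [1.3, 0.0, 0.1]
gripper_width: 0.0007
gripper_force: 0.0
t 9.35 tcp [ 0.4    -0.2636  0.3845] gp [ 0.3998 -0.264   0.2255] z [-0.002 -0.003 -1.   ] rpy [1.798e+02 1.000e-01 2.000e+00] J [ -9.7   2.7 -25.    0.2 -62.3 101.6] F [1.3 0.  0.1] w 0.0007
door by radius [(np.float64(0.678), 88), (np.float64(0.679), 86), (np.float64(0.676), 80), (np.float64(0.669), 71), (np.float64(0.664), 65)]
door by radius [(np.float64(0.469), 62), (np.float64(0.495), 75), (np.float64(0.491), 52), (np.float64(0.657), 20), (np.float64(0.716), 1)]
```

```bash

python3 -m pendant '[[[0.03,0,0.04,0,0,0,-1],[0.06,0,0.08,0,0,0,-1],[0.08,0,0.08,0,0,0,-1],[0.09,0,0.08,0,0,0,-1],[0.096,0,0.08,0,0,0,-1]]]'
python3 -m pendant '[[[0.005,0,0,0,0,0,-1],[0.01,0,0,0,0,0,-1],[0.012,0,0,0,0,0,-1],[0.012,0,0,0,0,0,-1],[0.012,0,0,0,0,0,-1]]]'
python3 -m pendant '[[[-0.03,0,0,0,0,0,-1],[-0.06,0,-0.04,0,0,0,-1],[-0.09,0,-0.08,0,0,0,-1],[-0.13,0.05,-0.12,0,0,0,-1],[-0.13,0.05,-0.12,0,0,0,-1]]]'
python3 -c "
from h import *
st(); p,im=snap('top','top4.png'); door(im,p)"
```

```text
time_s: 9.9
tcp_pos: [0.4975, -0.2595, 0.2973]
eef_rot: [-180.0, 0.7, 2.0]
contact_force: [-0.8, -0.2, -0.7]
gripper_width: 0.0005
gripper_force: 0.4
time_s: 10.4
tcp_pos: [0.5087, -0.2593, 0.2983]
eef_rot: [-180.0, 0.5, 2.0]
contact_force: [-0.9, 0.4, 0.3]
gripper_width: 0.0007
gripper_force: 0.0
time_s: 10.9
tcp_pos: [0.3802, -0.3147, 0.4228]
eef_rot: [179.9, 0.3, 2.1]
contact_force: [0.7, -0.3, -0.1]
gripper_width: 0.0006
gripper_force: 0.0
t 10.9 tcp [ 0.3802 -0.3147  0.4228] gp [ 0.3794 -0.3151  0.2638] z [-0.005 -0.002 -1.   ] rpy [179.9   0.3   2.1] J [-16.7   2.6 -20.    0.2 -67.7 108.6] F [ 0.7 -0.3 -0.1] w 0.0006
door by radius [(np.float64(0.423), 109), (np.float64(0.641), 155), (np.float64(0.367), 42), (np.float64(0.798), 38), (np.float64(0.727), 42)]
```

```bash
sed -i 's/a<.85/a<.62/' h.py
python3 -c "
from h import *
p=r.camera_params('top')
for x,y in[(99,345),(95,395),(93,443),(90,492),(88,527)]: 
  X=ray(p,215+x/4-.4,95+y/4-.4,.091); d=piv[:2]-X[:2]; print(X.round(4),np.degrees(np.arctan2(d[1],d[0])).round(2))
go([.42,-.14,.25],-6,0)"
```

```text
[ 0.5634 -0.1697  0.091 ] -4.33
[ 0.5293 -0.1671  0.091 ] -4.36
[ 0.4968 -0.1658  0.091 ] -3.86
[ 0.4641 -0.1639  0.091 ] -3.77
[ 0.4408 -0.1626  0.091 ] -3.69
go [ 0.0466 -0.1747  0.0142] [0.2 0.3 8. ]
```

```bash
sed -i 's/piv=np.array.*/piv=np.array([.633,-.174,.088])/' h.py
python3 -m pendant '[[[0.047,-0.17,0.014,0,0,8,-0.2],[0.047,-0.17,0.014,0,0,8,-0.2],[0.047,-0.17,0.014,0,0,8,-0.2],[0.047,-0.17,0.014,0,0,8,-0.2],[0.047,-0.17,0.014,0,0,8,-0.2]]]'
python3 -c "
from h import *
st(); p,im=snap('top','top5.png'); door(im,p)
go([.437,-.162,.2],-3.5,12);go([.437,-.162,.13],-3.5,12)
b=im[95:245,215:365,::-1]
cv2.imwrite('pics/top5c.png',cv2.resize(b,None,fx=4,fy=4,interpolation=cv2.INTER_CUBIC))"
```

```text
time_s: 11.45
tcp_pos: [0.423, -0.1395, 0.4048]
eef_rot: [180.0, 0.5, -5.8]
contact_force: [0.4, 0.3, -0.5]
gripper_width: 0.033
gripper_force: 0.0
t 11.45 tcp [ 0.423  -0.1395  0.4048] gp [ 0.4216 -0.1394  0.2458] z [-0.009  0.001 -1.   ] rpy [180.    0.5  -5.8] J [  7.2  -1.6 -26.5  -0.1 -65.6  77.1] F [ 0.4  0.3 -0.5] w 0.033
door by radius [(np.float64(0.421), 95), (np.float64(0.416), 97), (np.float64(0.414), 83), (np.float64(0.407), 84), (np.float64(0.388), 60)]
go [-0.0163  0.021   0.0495] [ 0.3 12.5 -2.3]
go [-0.0156  0.021   0.1195] [ 0.3 12.5 -2.3]
```

View pics/top5c.png

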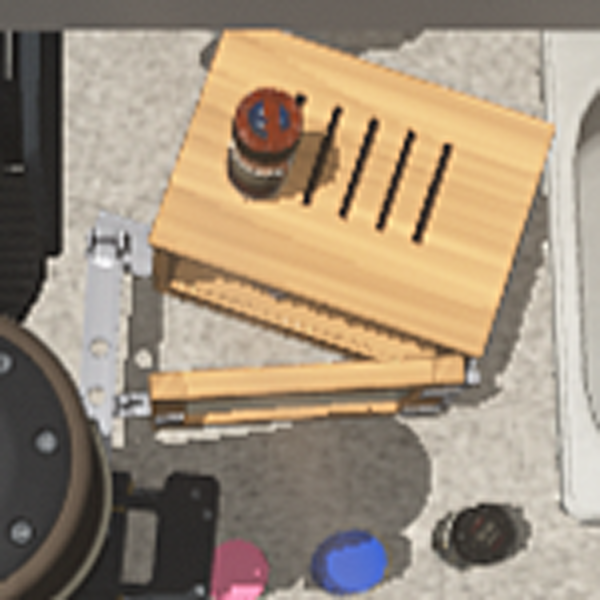

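The top view shows the door swung in: its free end is at (151,389) and its bracket and pin at about (131,402), beside hole 2 of the stay at (97,395). Everything else stands as before.

```bash

python3 -c "
from h import *
p=r.camera_params('top')
for x,y in[(168,472),(151,389),(151,384)]:
  X=ray(p,215+x/4-.4,95+y/4-.4,.16)[:2]; d=X-[.5335,-.408]; print(X,np.hypot(*d),np.arctan2(-d[0],d[1])+np.radians(19.5))
X=ray(p,215+128/4-.4,95+400/4-.4,.1); print(X)
im=cv2.imread('pics/top5.png'); m=cv2.inRange(cv2.cvtColor(im,cv2.COLOR_BGR2HSV),(8,70,120),(28,255,255))
for v in range(180,204,1): print(v,''.join('#' if m[v,u] else '.' for u in range(248,340)))
"
```

```text
[ 0.4703125  -0.21526012] 0.20283323712457368 0.657136037850057
[ 0.52256946 -0.20489385] 0.20340006490665477 0.39410422808569184
[ 0.52574183 -0.20490612] 0.20324200894985514 0.37852053870094365
[ 0.52446092 -0.18939351  0.1       ]
180 ............................................#...#######################...###############...
181 ..............................................#....#######################...############...
182 .................................................#....######################.....#######....
183 ....................................................#....###################....##.#####....
184 ...........................................................########################...#.....
185 ..................................................#################################.........
186 .................................##################################################.........
187 ...............####################################################################.........
188 ....###############################################################################...
[... 761 characters left out ...]
.....................
197 ........................###########################################.........................
198 ..............###################################..............#............................
199 .............################################...............................................
200 ..............##.##########.................................................................
201 ............................................................................................
202 ............................................................................................
203 ............................................................................................
```

The door is at about 0.40 and needs roughly 4 mm more at the push point.

```bash

python3 -m pendant '[[[0.03,0.1166,0.015,0,0,-7.8,-1],[0.03,0.1166,0.015,0,0,-7.8,-1],[0.03,0.1166,0.015,0,0,-7.8,-1],[0.03,0.1166,0.015,0,0,-7.8,-1],[0.03,0.1166,0.015,0,0,-7.8,-1]]]'
python3 -m pendant '[[[0,0,0.04,0,0,0,-1],[0,0,0.08,0,0,0,-1],[0,0,0.09,0,0,0,-1],[0,0,0.09,0,0,0,-1]]]'
python3 -c "
from h import *
st(); go([.502,-.2595,.298],2,0,False); go([.5127,-.2595,.298],2,0,False)"
```

```text
time_s: 12.0
tcp_pos: [0.4396, -0.2626, 0.3891]
eef_rot: [-180.0, 0.6, 1.7]
contact_force: [0.2, 0.4, 0.3]
gripper_width: 0.0026
gripper_force: 0.0
time_s: 12.4
tcp_pos: [0.4389, -0.261, 0.299]
eef_rot: [-180.0, 0.7, 1.9]
contact_force: [0.2, -0.3, 1.1]
gripper_width: 0.0005
gripper_force: 0.0
t 12.4 tcp [ 0.4389 -0.261   0.299 ] gp [ 0.4369 -0.2609  0.14  ] z [-0.013  0.    -1.   ] rpy [-180.     0.7    1.9] J [-8.600e+00  1.100e+01 -2.790e+01  1.000e-01 -5.190e+01  1.004e+02] F [ 0.2 -0.3  1.1] w 0.0005
go [0.0631 0.0006 0.0002] [-0.   0.7 -0.1]
go [0.0738 0.0009 0.    ] [-0.   0.7 -0.1]
```

```bash

python3 -m pendant '[[[0.03,0,0,0,0,0,-1],[0.05,0,0,0,0,0,-1],[0.062,0,0,0,0,0,-1],[0.068,0,0,0,0,0,-1],[0.07,0,0,0,0,0,-1]]]'
python3 -m pendant '[[[0.002,0,0,0,0,0,-1],[0.004,0,0,0,0,0,-1],[0.004,0,0,0,0,0,-1],[0.004,0,0,0,0,0,-1]]]'
python3 -m pendant '[[[-0.03,0,0,0,0,0,-1],[-0.06,0,-0.05,0,0,0,-1],[-0.09,0,-0.09,0,0,0,-1],[-0.09,-0.04,-0.1,0,0,0,-1],[-0.09,-0.085,-0.1,0,0,4,-0.2]]]'
python3 -m pendant '[[[0,-0.03,0,0,0,4,-0.2],[0,-0.035,0,0,0,4,-0.2],[0,-0.035,0,0,0,4,-0.2]]]'
python3 -c "
from h import *
st(); p,im=snap('top','top6.png'); door(im,p)
go([.437,-.162,.2],-3.5,12);go([.437,-.162,.13],-3.5,12)
im=im[:,:,::-1]; m=cv2.inRange(cv2.cvtColor(im,cv2.COLOR_BGR2HSV),(8,70,120),(28,255,255))
for v in range(183,201,1): print(v,''.join('#' if m[v,u] else '.' for u in range(248,340)))
"
```

```text
time_s: 12.9
tcp_pos: [0.5096, -0.259, 0.2996]
eef_rot: [-180.0, 0.5, 1.8]
contact_force: [-1.5, -0.4, -0.4]
gripper_width: 0.0007
gripper_force: 0.4
time_s: 13.3
tcp_pos: [0.5131, -0.259, 0.2989]
eef_rot: [-180.0, 0.6, 1.8]
contact_force: [0.5, -0.0, 1.1]
gripper_width: 0.0006
gripper_force: 0.2
time_s: 13.8
tcp_pos: [0.4209, -0.1773, 0.4029]
eef_rot: [180.0, 0.2, -2.4]
contact_force: [1.6, 0.1, -0.7]
gripper_width: 0.004
gripper_force: 0.0
time_s: 14.1
tcp_pos: [0.4229, -0.1412, 0.4001]
eef_rot: [180.0, 0.5, -6.0]
contact_force: [0.3, 0.3, -0.1]
gripper_width: 0.0271
gripper_force: 0.0
t 14.1 tcp [ 0.4229 -0.1412  0.4001] gp [ 0.4215 -0.1412  0.2411] z [-0.009  0.    -1.   ] rpy [180.    0.5  -6. ] J [  7.   -1.3 -26.9  -0.1 -65.   77. ] F [ 0.3  0.3 -0.1] w 0.0271
door by radius [(np.float64(0.398), 94), (np.float64(0.389), 90), (np.float64(0.398), 91), (np.float64(0.39), 82), (np.float64(0.361), 60)]
go [-0.0166  0.02    0.0445] [ 0.3 12.6 -2.5]
go [-0.0159  0.0199  0.1145] [ 0.3 12.6 -2.5]
183 ....................................................#....####################.####.###
[... 955 characters left out ...]
.....................
194 ............................................................................................
195 .......................................############################.........................
196 ....................###############################################.........................
197 .............######################################################.........................
198 .............####################################...........................................
199 ................##############..............................................................
200 ............................................................................................
```

The door is now at about 0.37. Next I'll grasp the stay's tail.

```bash

python3 -m pendant '[[[-0.0166,0.02,0.044,0,12.6,-2.5,-0.2],[-0.0166,0.02,0.044,0,12.6,-2.5,-0.2],[-0.0166,0.02,0.044,0,12.6,-2.5,-0.2],[-0.0166,0.02,0.044,0,12.6,-2.5,-0.2]]]'
python3 -c "
from h import *
st(); p,im=snap('wrist','w5.png')
print([np.round(proj(p,x)) for x in ([.4408,-.1626,.091],[.5293,-.1671,.091],[.527,-.188,.109])]); go([.437,-.162,.12],-3.5,12); go([.437,-.162,.093],-3.5,12)"
```

```text
time_s: 14.55
tcp_pos: [0.4039, -0.1608, 0.3563]
eef_rot: [179.6, -11.9, -3.7]
contact_force: [1.0, 0.9, 0.4]
gripper_width: 0.0349
gripper_force: 0.0
t 14.55 tcp [ 0.4039 -0.1608  0.3563] gp [ 0.4366 -0.1638  0.2008] z [ 0.206 -0.019 -0.978] rpy [179.6 -11.9  -3.7] J [  5.6  -4.5 -37.9   3.2 -44.9  78.6] F [1.  0.9 0.4] w 0.0349
[array([258., 214.]), array([256., 115.]), array([282., 113.])]
go [-0.0175 -0.001   0.0793] [ 0.4  0.  -0.2]
go [-0.0231 -0.0011  0.1057] [ 0.4  0.  -0.2]
```

View pics/w5.png

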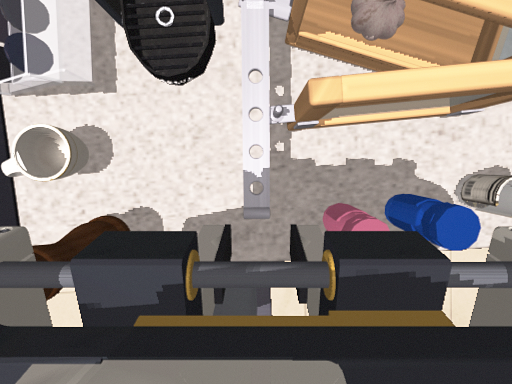

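The wrist view confirms hole 2 at (256,114) and the pin at (279,111). That puts the pin about 105 mm from the pivot, within the hole's clearance. The tail at (256,212) is centred between the pads, so I'll descend and grip.

```bash

python3 -m pendant '[[[-0.009,-0.003,0.04,0,0,0,-0.2],[-0.0175,-0.003,0.079,0,0,0,-0.2],[-0.02,-0.003,0.093,0,0,0,-0.2],[-0.0231,-0.003,0.106,0,0,0,-0.2],[-0.0231,-0.003,0.106,0,0,0,-0.2]]]'
python3 -m pendant '[[[0,0,0,0,0,0,-0.8],[0,0,0,0,0,0,-0.8],[0,0,0,0,0,0,-0.8],[0,0,0,0,0,0,-0.8]]]' 20
python3 -c "
from h import *
st(); s=r.get_state(); 
for f in(0,.07,.14,.21,.28,.34): stay(-3.5,f,.196,.005,12)"
```

```text
time_s: 15.1
tcp_pos: [0.4042, -0.1576, 0.2462]
eef_rot: [179.6, -11.8, -3.6]
contact_force: [-0.7, -0.4, 0.9]
gripper_width: 0.035
gripper_force: 0.0
time_s: 15.5
tcp_pos: [0.4042, -0.1575, 0.2483]
eef_rot: [179.7, -12.2, -3.6]
contact_force: [2.6, -0.6, -0.2]
gripper_width: 0.0236
gripper_force: 20.0
t 15.5 tcp [ 0.4042 -0.1575  0.2483] gp [ 0.4376 -0.1604  0.0929] z [ 0.21  -0.019 -0.978] rpy [179.7 -12.2  -3.6] J [  6.    4.3 -47.8   5.3 -26.1  75.8] F [ 2.6 -0.6 -0.2] w 0.0236
go [ 0.0003  0.0025 -0.0001] [ 0.3 -0.2 -0.1]
go [ 0.0151  0.0026 -0.0129] [ 0.3 -4.2 -0.1]
go [ 0.0308  0.0026 -0.0246] [ 0.3 -8.2 -0.1]
go [ 0.0473  0.0026 -0.0352] [  0.3 -12.2  -0.1]
go [ 0.0644  0.0027 -0.0447] [  0.3 -16.2  -0.2]
go [ 0.0796  0.0027 -0.0518] [  0.3 -19.6  -0.2]
```

```bash

python3 -m pendant '[[[0.0075,0,-0.0065,0,-2.1,0,-0.8],[0.0151,0,-0.013,0,-4.2,0,-0.8],[0.023,0,-0.019,0,-6.2,0,-0.8],[0.0308,0,-0.0246,0,-8.2,0,-0.8],[0.039,0,-0.03,0,-10.2,0,-0.8]]]'
python3 -m pendant '[[[0.009,0,-0.0035,0,-2,0,-0.8],[0.018,0,-0.0065,0,-4,0,-0.8],[0.027,0,-0.0085,0,-6,0,-0.8],[0.035,0,-0.0095,0,-8,0,-0.8],[0.035,0,-0.0095,0,-8,0,-0.8]]]'
python3 -c "
from h import *
st()
for y in (-4,-1.4,1.2,3.8,6.4): stay(y,.34,.196,.005,12)"
```

```text
time_s: 16.0
tcp_pos: [0.4362, -0.1593, 0.286]
eef_rot: [179.7, -1.9, -3.7]
contact_force: [2.8, -0.3, -1.8]
gripper_width: 0.0237
gripper_force: 20.0
time_s: 16.5
tcp_pos: [0.4654, -0.1618, 0.2933]
eef_rot: [179.7, 7.2, -3.8]
contact_force: [-17.4, 0.8, 3.6]
gripper_width: 0.0232
gripper_force: 20.0
t 16.5 tcp [ 0.4654 -0.1618  0.2933] gp [ 0.4456 -0.1613  0.1356] z [-0.125  0.003 -0.992] rpy [179.7   7.2  -3.8] J [  3.5  11.8 -27.6  -0.7 -57.7  83.1] F [-17.4   0.8   3.6] w 0.0232
go [ 0.0028  0.0006 -0.0229] [ 0.3 -0.3  0.1]
go [ 0.003   0.008  -0.0229] [ 0.  -0.3 -2.4]
go [ 0.0034  0.0153 -0.0229] [-0.3 -0.3 -5. ]
go [ 0.0042  0.0227 -0.023 ] [-0.7 -0.3 -7.6]
go [ 0.0054  0.0299 -0.0231] [ -1.   -0.3 -10.2]
```

```bash

python3 -m pendant '[[[-0.001,0,-0.008,0,0,0,-0.8],[0,0,-0.016,0,0,0,-0.8],[0.001,0,-0.023,0,0,0,-0.8],[0.001,0,-0.023,0,0,0,-0.8]]]'
python3 -c "
from h import *
st()
for y in (-4,-1.4,1.2,3.8,6.4): stay(y,.34,.196,.005,12)"
```

```text
time_s: 16.9
tcp_pos: [0.4712, -0.1618, 0.3184]
eef_rot: [179.7, 6.5, -3.8]
contact_force: [-8.1, 0.5, 1.1]
gripper_width: 0.0239
gripper_force: 20.0
t 16.9 tcp [ 0.4712 -0.1618  0.3184] gp [ 0.4532 -0.1615  0.1604] z [-0.113  0.002 -0.994] rpy [179.7   6.5  -3.8] J [  3.5  10.4 -25.5  -0.6 -60.6  83.1] F [-8.1  0.5  1.1] w 0.0239
go [0.0001 0.0009 0.0026] [ 0.3 -1.   0.2]
go [0.0003 0.0082 0.0027] [ 0.  -1.  -2.4]
go [0.0007 0.0156 0.0027] [-0.3 -1.  -4.9]
go [0.0015 0.0229 0.0026] [-0.6 -1.  -7.5]
go [0.0026 0.0302 0.0025] [ -0.9  -0.9 -10.1]
```

```bash

python3 -m pendant '[[[0.0002,0.0073,0,-0.3,0,-2.6,-0.8],[0.0006,0.0147,0,-0.5,0,-5.1,-0.8],[0.0014,0.022,0,-0.8,0,-7.7,-0.8],[0.0025,0.0295,0,-1.1,0,-10.3,-0.8],[0.0025,0.0295,0,-1.1,0,-10.3,-0.8]]]'
python3 -c "
from h import *
st(); p,im=snap('wrist','w6.png')
print('pin',proj(p,[.5287,-.1855,.109]))
d=np.array([-np.cos(.35)*np.cos(np.radians(6.4)),-np.cos(.35)*np.sin(np.radians(6.4)),np.sin(.35)])
for L in(.074,.107,.14): print(L,proj(p,piv+L*d+[0,0,.003]))
for f in (.34,.27,.2,.14,.07,0): stay(6.4,f,.196,.005,12)
g=cv2.cvtColor(im,cv2.COLOR_RGB2GRAY)[40:140:2,215:315:2]
print('\n'.join(''.join(' .:-=+*#%@'[min(9,x//26)] for x in row) for row in g))"
```

```text
time_s: 17.4
tcp_pos: [0.4719, -0.192, 0.3176]
eef_rot: [179.8, 6.6, 6.7]
contact_force: [-6.8, -1.6, 1.6]
gripper_width: 0.024
gripper_force: 20.0
t 17.4 tcp [ 0.4719 -0.192   0.3176] gp [ 0.4539 -0.1948  0.1596] z [-0.113 -0.017 -0.993] rpy [179.8   6.6   6.7] J [  0.4  11.3 -25.1   1.1 -60.1  95.7] F [-6.8 -1.6  1.6] w 0.024
pin (np.float64(258.61659894240347), np.float64(100.20316807303963))
0.074 (np.float64(259.181324124377), np.float64(31.695028143784157))
0.107 (np.float64(258.9624727082137), np.float64(95.78424688563366))
0.14 (np.float64(258.7494619633057), np.float64(158.16306290655544))
go [-0.      0.0002  0.0019] [ 0.3 -0.9  0.2]
go [-0.0141  0.0001  0.0155] [0.3 3.1 0.2]
go [-0.0272  0.      0.0301] [0.2 7.1 0.2]
go [-0.0376 -0.0001  0.0433] [ 0.2 10.5  0.2]
go [-0.0486 -0.0002  0.0594] [ 0.2 14.5  0.2]
go [-0.0586 -0.0003  0.0763] [ 0.2 18.6  0.2]
++++++++++++++++++++++++++++++++++++++++++++++++++
+++++++++++++++++++++++++++++++++++++++==+++++++++
++++++++++++++++++++++++++++++++++++++++++++++++++
++++++++++++++++++++++++++++++++++++++++++++++++++
++++++++++++++++++++
[... 1625 characters left out ...]
+++++**++*++******++++=------=====+++
+++++++++++++++++***+***+******+++++-----=====++++
++++++++++++++++++**++*********+*+++=----=====++++
++++++++++++++++++**+*+***********+++----====+++++
+**+++++++++*++++***++*********+*+++++---===++++++
+++++++++++++++++***+*+***********++++---===++++++
+++++++++++++++++*****************+++++--==+++++++
+++++++++++++++++*******+*********+++++--==+++++++
++++++++++++++++****+*************++++++-==+++++++
+++++++++++++++++***+*************+*++++==========
++++++++++++**++******************+*+++++=========
++++++++==++*+++******************++++++++++++++==
++++++===++++********++++*********++++++++++++++++
+++++++++++++++****+=----=+*******++++++++++++++++
```

The text crop shows hole 2 centred at u≈259 with the pin's tip inside it at u≈260, so it is laterally aligned. I'll lower in stages and watch the force.

```bash

python3 -m pendant '[[[-0.007,0,0.008,0,1.5,0,-0.8],[-0.014,0,0.0155,0,3.1,0,-0.8],[-0.0205,0,0.0225,0,5.1,0,-0.8],[-0.0272,0,0.03,0,7.1,0,-0.8],[-0.0272,0,0.03,0,7.1,0,-0.8]]]'
python3 -c "
from h import *
st()
for f in (.2,.14,.1,.07,.03,0): stay(6.4,f,.196,.005,12)"
```

```text
time_s: 17.95
tcp_pos: [0.4428, -0.195, 0.2911]
eef_rot: [179.7, -0.9, 6.6]
contact_force: [0.0, 0.2, 0.4]
gripper_width: 0.0237
gripper_force: 20.0
t 17.95 tcp [ 0.4428 -0.195   0.2911] gp [ 0.4453 -0.1954  0.1321] z [ 0.016 -0.003 -1.   ] rpy [179.7  -0.9   6.6] J [ -0.3   8.6 -32.3   0.2 -48.2  96.8] F [0.  0.2 0.4] w 0.0237
go [-0.0012  0.0004  0.0003] [ 0.3 -0.3  0.2]
go [-0.0132  0.0003  0.012 ] [0.3 3.1 0.2]
go [-0.0208  0.0002  0.0202] [0.2 5.4 0.2]
go [-0.0263  0.0001  0.0266] [0.2 7.1 0.2]
go [-0.0333  0.0001  0.0353] [0.2 9.4 0.3]
go [-0.0383  0.      0.042 ] [ 0.2 11.1  0.3]
```

```bash

python3 -m pendant '[[[-0.0065,0,0.006,0,1.5,0,-0.8],[-0.012,0,0.012,0,3.1,0,-0.8],[-0.0196,0,0.02,0,5.4,0,-0.8],[-0.025,0,0.0266,0,7.1,0,-0.8],[-0.025,0,0.0266,0,7.1,0,-0.8]]]'
python3 -c "
from h import *
st()
for f in (.07,.03,0): stay(6.4,f,.196,.005,12)"
```

```text
time_s: 18.45
tcp_pos: [0.4193, -0.1979, 0.2644]
eef_rot: [179.7, -8.0, 6.7]
contact_force: [1.0, 0.1, 0.4]
gripper_width: 0.0239
gripper_force: 20.0
t 18.45 tcp [ 0.4193 -0.1979  0.2644] gp [ 0.4413 -0.1961  0.1069] z [ 0.138  0.011 -0.99 ] rpy [179.7  -8.    6.7] J [ -1.2   7.  -38.4  -1.4 -36.7  98.9] F [1.  0.1 0.4] w 0.0239
go [-0.0023  0.     -0.0001] [0.2 0.  0.3]
go [-0.0103 -0.      0.0077] [0.2 2.3 0.3]
go [-0.0161 -0.0001  0.0138] [0.2 4.  0.3]
```

```bash

python3 -m pendant '[[[-0.004,0,0.004,0,1.2,0,-0.8],[-0.008,0,0.008,0,2.3,0,-0.8],[-0.014,0,0.0145,0,4,0,-0.8],[-0.014,0,0.0145,0,4,0,-0.8]]]'
python3 -c "
from h import *
st()"
python3 -m pendant '[[[0,0,0,0,0,0,-0.4],[0,0,0,0,0,0,-0.2],[0,0,0,0,0,0,-0.2],[0,0,0,0,0,0,-0.2]]]'
python3 -m pendant '[[[-0.007,0,-0.03,0,0,0,-0.2],[-0.015,0,-0.06,0,0,0,-0.2],[-0.022,0,-0.09,0,0,0,-0.2],[-0.022,0,-0.09,0,0,0,-0.2]]]'
python3 -c "
from h import *
st(); p,im=snap('wrist','w7.png')
print('pin',proj(p,[.5287,-.1855,.109]))
y=np.radians(6.4)
for L in(.074,.107,.14,.196): print(L,proj(p,piv+L*np.array([-np.cos(y),-np.sin(y),0])+[0,0,.003]))
g=cv2.cvtColor(im,cv2.COLOR_RGB2GRAY)[60:230:2,215:315:2]
print('\n'.join(''.join(' .:-=+*#%@'[min(9,x//26)] for x in row) for row in g))"
```

```text
time_s: 18.85
tcp_pos: [0.4078, -0.1994, 0.2481]
eef_rot: [179.7, -11.9, 6.7]
contact_force: [-1.4, 0.2, 1.9]
gripper_width: 0.0236
gripper_force: 20.0
t 18.85 tcp [ 0.4078 -0.1994  0.2481] gp [ 0.4404 -0.1963  0.0925] z [ 0.205  0.019 -0.979] rpy [179.7 -11.9   6.7] J [ -1.8   6.8 -41.4  -2.9 -30.  100.9] F [-1.4  0.2  1.9] w 0.0236
time_s: 19.25
tcp_pos: [0.4081, -0.1993, 0.2482]
eef_rot: [179.7, -12.0, 6.7]
contact_force: [-0.3, -0.2, 0.3]
gripper_width: 0.0347
gripper_force: 0.0
time_s: 19.65
tcp_pos: [0.3677, -0.2039, 0.3351]
eef_rot: [179.6, -12.3, 6.8]
contact_force: [0.4, 1.0, -0.2]
gripper_width: 0.0351
gripper_force: 0.0
t 19.65 tcp [ 0.3677 -0.2039  0.3351] gp [ 0.4015 -0.201   0.1797] z [ 0.212  0.018 -0.977] rpy [179.6 -12.3   6.8] J [ -2.8  -4.1 -38.5  -2.4 -43.4 101. ] F [ 0.4  1.  -0.2] w 0.0351
pin (np.float64(258.571847685023), np.float64(58.95441584781699))
0.074 (np.float64(258.99217513182697), np.float64(27.140108137674503))
0.107 (np.float64(258.79311097008315), np.float64(69.71119156303136))
0.14 (np.float64(258.5986848345694), np.float64(111.2904048303286))
0.
[... 3703 characters left out ...]
+++++++++++++++++++++++++++========--
++++++++++++++++++++++++++++++++++++++++=======---
++++++=++++++++++++++++++=+++++++++++==+=======---
++++++++++++++++++++++++++++++++++++++++======---=
++++++++++++=====+++++++++++++++++++++++=====----+
++++++++++++==+++++++++++++++++++==+++++=====---=+
++++++++++++=+++++++++++==++++++++++++++=-===---++
+++++++++++++++++++++++++++++++++++++++++-===---++
++++++++++++=++++++++++++++++++++++=++++++-==---++
++++++++++++++++++++++++++++++++++++++++++=-=-=-++
++++++++++++++++++++++++++++++++++++++++==+=+-==++
+++++:--++++++++++++++++++++++++++++++:::=++====++
=====   =+++++++++++++++++++++++++++++ . =+=======
====-   =++++++++++++++++++++++++++++=  .:========
```

Hole 2 at v≈60–72 is filled by the pin. Holes 3 and 4 are empty, the stay is level with its tail at its normal height, and the jaws are clear. I'll retreat and hand in.

```bash

python3 -m pendant '[[[0,0,-0.03,0,0,0,-0.2],[0,0,-0.06,0,0,0,-0.2],[0,0,-0.06,0,0,0,-0.2],[0,0,-0.06,0,0,0,-0.2],[0,0,-0.06,0,0,0,-0.2]]]'
python3 -c "
from h import *
st(); print(r.close_job())"
```

```text
time_s: 20.2
tcp_pos: [0.3554, -0.2046, 0.3889]
eef_rot: [179.8, -11.8, 6.7]
contact_force: [0.8, -1.0, -0.1]
gripper_width: 0.0351
gripper_force: 0.0
t 20.2 tcp [ 0.3554 -0.2046  0.3889] gp [ 0.3879 -0.2015  0.2333] z [ 0.204  0.02  -0.979] rpy [179.8 -11.8   6.7] J [ -3.   -8.5 -34.4  -2.2 -52.4 100.9] F [ 0.8 -1.  -0.1] w 0.0351
the job is handed in; nothing more can be done
None
```

The job is handed in at about 20 s (no verdict came back): the last wrist picture shows the stay level with its second hole over the pin, so the door is held ajar; the arm never came near the mill, mug or jars, though I took no final picture of them.

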